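# Hang the tap plug holder in the purge well and start the purge

### The arm

A 6-joint arm with a two-finger parallel gripper is mounted at the origin on the work surface. World frame = base frame: x ahead of the robot, y to its left, z up, the work surface at z = 0. Lengths are in mm, angles in rad, forces in N, time in s.
With the tool pointing down it reaches from about 275 to 1000 mm from the base axis. Payload 8.4 kg.
Tool frame: the origin (TCP) lies midway between the tips of the shut fingers; the grasp point (between the pads) lies r.grip_point_offset behind it (r.grip_point_offset is the distance from the TCP to the grasp point, in mm); z points along the fingers, y is the direction in which the jaws open and shut (so a half turn about z gives the same grasp; the last joint's range is limited). The gripper opens to 85 mm and grips with 20 to 120 N. Pads are 22 mm wide; open, the fingers measure 114 mm over their backs; the gripper's body (76 mm by 85 mm) begins 54 mm behind the grasp point. The pads swing forward as they close: fully open they stand 13 mm farther back than shut.
Start: joints at [1.323, 0.353, 1.633, -0, 1.155, -0.002], TCP at [152.081, 606.217, 231.281] pointing down, gripper open.
Joint ranges: [-2.63, 2.63], [-0.92, 2.1], [0.06, 2.66], [-1.3, 4.44], [0, 2.69], [-3.02, 3.02]. Speed limits (rad/s): [2.22, 2.22, 2.79, 3.14, 3.14, 3.14].

### API

Orientations are given as [roll, pitch, yaw] about the fixed x, y, z axes, in that order (R = Rz(yaw) Ry(pitch) Rx(roll)).
In Python, from rig import r gives the robot as it stands.
- The arm moves only by the tool move_arm, never from a script. Its argument "targets" is one flat list of numbers, 5 for each row, row after row: the gripper's target within -1 to 1 (fully open at 1, half-way at 0, shut at -1), then the shift along the tool's x, y, z in cm, then the turn about the tool's z in degrees. In form: [gripper, tx, ty, tz, turn, gripper, tx, ty, tz, turn, ...]. A call has 1 to 10 rows; each row is the pose to reach, as a shift and turn from the pose commanded when the call began, along the tool's axes at that moment; what a row does not reach only later rows make up. A row lasts 1/10 s, in which the tool goes at most 50 mm and 8.59 degrees, less where a joint would pass 70% of its speed; a pose out of reach is approached as far as the arm can. A call with a gripper value outside its range is refused whole. The fingers move at their own pace and stop on an object; "squeeze" is the grip in N (left out, the last holds). Time passes only in rows, so rows that repeat a pose let the fingers close. It gives the time, the measured TCP pose, the force and the opening at its end, in the units of the state.
- r.sense(): the state, without advancing time (a new reading comes with each control period).
- r.grab_frame(name): name is "scene" or "side" or "wrist"; returns a dict with "img" (420x560x3 uint8, blue, green, red), "K" (3x3 intrinsics, pixels), "world_to_cam" (4x4, takes a point from world to camera coordinates). Camera axes: x right, y down, z forward; pixel columns grow to the right and rows downward; lengths in mm; the calibration is good to about 2 mm. A picture is of the moment at which its call begins. There is no depth.
- r.sign_off(): hands the job in, once; it reports no verdict.
Trained networks look in a picture, given as the dict that the camera call returned (one of the last four; its "shot" number tells which), for a name from the list of things; names that differ only in an ending like _2 or _b are one class to them, and where a whole thing is asked for, a point or a joint stands for the part that bears it (a point fixed in the world has none). Each returns a list of dicts, best first, with "conf" (0 to 1); they miss things now and then, are a little off and sometimes report something else, mostly with a low value. They report only what shows in the picture. A call takes as long as a camera call. They do not tell look-alikes from the thing itself.
- r.outline_of(picture, thing): "region" (420x560 bool, what is visible of it).
- r.mark_of(picture, thing): "position" ([x, y, z] in mm, in world coordinates, good to about 4 mm: a listed point, or the origin of a listed thing).
The state is a dict: "clock": time; "qpos": joint angles; "qvel": joint speeds; "joint_efforts": joint torques, N m; "eef_pos": TCP position; "tcp_rot": TCP orientation; "contact_force": force on the tool from outside, world axes, zero at the start; "wrist_torque": the same for the moment, N m; "opening": opening from 0.0 (shut) to 1.0 (fully open).
Only numpy, scipy, OpenCV 4.12 (cv2) and the standard library are available. Lean on these libraries where they do the work, as an engineer would, in place of code of your own. Each camera call takes 0.05 s, during which the arm holds its last target.

### The job

Take the grey tap plug holder out of its sloping rack and hang it in the open purge well: hook its bent lip over the wall that faces the robot (the one with the blue stripe), so that its bridge sits fully down on the rim and the two plugs hang inside, and set it down without slamming it. Let go of it, then push the green purge button beside the well fully down for a moment and release it. Leave everything else on the bench where it stands.

Things in the scene. Friction and masses are not known exactly. Their poses are not given: they have to be found in the camera images.
- holder: loose grey ABS tap plug holder, 145 tall, 60 wide (mm), 0.22 kg. Origin: mid underside of its bridge, where the rim sits. Axes as hung: z up, y along the rim, x from lip towards plugs (into the well). Hook channel x -7 to 7, open below. Back plate x 7 to 13, to z -85. Bridge z 0 to 8. At first it leans in the rack, z tilted 32 degrees from vertical to the rack's -x, y along the rack's y
- holder_grip (a point): middle of the grip tab on top of the bridge, at x 7, z 38 mm in the holder's frame; the tab is 36 mm wide along the holder's y, 14 mm thick along its x (0 to 14) and reaches from z 8 to z 60; below it the bridge is 60 mm wide in y
- holder_lip (a point): middle of the lower edge of the holder's bent lip, at x -10, z -25 mm in the holder's frame; the lip is 6 mm thick (x -13 to -7) and 60 mm wide
- holder_foot (a point): middle of the lower edge of the holder's 6 mm back plate, at x 10, z -85 mm in the holder's frame. Above it a plug shelf sticks out to x 45 at z -70 to -58 and carries two brass plugs, up to z -26
- rack: fixed rack: dark base 130 x 100 x 12 mm (x, y, z) with a blue board sloping 32 degrees from vertical, its top (75 mm above the table) to the rack's -x. The holder's back plate lies on the board, its foot on a ledge between low cheeks, 4 mm play each side; drawn along its own z it is free after 45 mm. Origin: centre of the base's underside; -x faces the robot within 0.3 rad
- well: fixed purge well: open aluminium box 140 x 140 mm, 120 mm high, walls 6 mm, centred at y +35 mm of this frame; beside it, y -105 to -39 mm, a grey valve console 100 x 66 mm, 85 mm high, bears the button. Origin on the table under the middle of the whole; the -x side faces the robot within 0.3 rad and has a blue stripe
- well_rim (a point): middle of the top of the well's 6 mm wall that faces the robot (120 mm above the table); x points into the well, y along the rim, 64 mm free inside to either side. Inside the wall the well is 128 mm wide in x
- purge_top (a point): centre of the top face of the green purge button, 34 mm across, 108 mm above the table, pressed straight down
- purge (a joint): travel of the purge button: 0 released, 0.007 m fully down; spring, about 5 N at the bottom; comes back by itself
- elbow: cast aluminium pipe elbow, loose bystander, two flanged arms 58 mm long at right angles, 54 mm high; origin under its corner, arms along its +x and +y
- ferrule: copper ferrule, loose bystander, a ring 44 mm across and 40 mm high, standing; origin at the centre of its underside
- probe_plug: chrome probe plug, loose bystander, 36 mm across and 95 mm tall, standing on the bench before the tiled shelf; origin at the centre of its underside
- jar: closed jar, loose bystander, 60 mm across and 100 mm tall; origin at the centre of its underside
- wrench: wrench lying flat on the right, loose bystander, about 180 mm long along its x; origin under its middle
- plug_tray: open orange plastic tray with compartments, loose bystander, 130 x 100 x 35 mm (x, y, z); origin at the centre of its underside
Not all that is in view belongs to the job. What is shaped like the holder but brown, pink or turquoise is not meant.

How it is judged:
By the outcome, as a careful person would: the job done as asked, in the order asked, and still so for the second after the job is handed in, with the robot touching nothing.
It also fails if it takes over 51 s, if anything falls off the work surface, if the arm or the gripper's body presses on something with over 40 N, if the wrist force passes 120 N, or if a joint passes its speed limit or range.

## Working session

There is one attempt and no reset: what is moved stays moved. The work goes in short steps, Python scripts to look and compute and a tool call to move; the robot and the scene stay as the last step left them, time stands still between calls to the robot, and variables do not carry over. Pictures are saved under pics/ and viewed, and the job is handed in when it is done.

Besides the shell and the picture viewer there is one more tool, called after "Call:" as name(argument=value, ...), one argument or row to a line, values as JSON. move_arm: Moves the arm, as the interface text tells. Its arguments: {"type":"object","properties":{"targets":{"type":"array","items":{"type":"number"}},"squeeze":{"type":"number"}},"required":["targets"]}

```bash
mkdir -p pics; ls
python3 - <<'E'
from rig import r
import cv2
print(r.sense()); print(r.grip_point_offset)
for n in ["scene","side","wrist"]:
    f=r.grab_frame(n); cv2.imwrite(f"pics/{n}0.png",f["img"])
    print(n,f["K"].tolist(),f["world_to_cam"].round(3).tolist())
    for t in ["holder","holder_grip","holder_lip","holder_foot","rack","well","well_rim","purge_top"]:
        print(t,[(round(m["conf"],2),[round(float(v)) for v in m["position"]]) for m in r.mark_of(f,t)][:4])
E
```

```text
pics
{'clock': 0.0, 'qpos': array([ 1.32261877e+00,  3.53666173e-01,  1.63413831e+00, -3.19766300e-05,
        1.15521556e+00, -2.38642320e-03]), 'qvel': array([ 0.00050754, -0.00143211, -0.001857  ,  0.00019624, -0.00015604,
       -0.00020613]), 'joint_efforts': array([ 1.94184533e-03, -6.05264354e+01, -3.42069733e+01,  1.34218335e-04,
        9.45371023e-03, -1.94766324e-05]), 'eef_pos': array([151.95966279, 605.74501408, 230.54864703]), 'tcp_rot': array([-3.14016520e+00,  2.58299460e-05,  2.89581447e+00]), 'contact_force': array([0.94450879, 0.53496442, 0.15320431]), 'wrist_torque': array([ 0.02555266,  0.01781336, -0.00660898]), 'opening': 0.9975396985349902}
18.700000000000003
scene [[450.1842415435944, 0.0, 277.6767823112907], [0.0, 450.1842415435944, 205.1004376896436], [0.0, 0.0, 1.0]] [[0.645, 0.764, -0.024, -320.192], [0.466, -0.418, -0.78, -124.864], [-0.606, 0.492, -0.625, 1601.795], [0.0, 0.0, 0.0, 1.0]]
holder [(0.88, [361, 72, 31]), (0.85, [373, -177, 29]), (0.67, [522, -177, 103]), (0.63, [238, -334, 26])]
holder_grip [(0.78, [406, -152, 15]), (0.76, [392, 94, 12]), 
[... 889 characters left out ...]
er_lip [(0.98, [359, -191, 48]), (0.81, [346, 62, 45]), (0.41, [511, -180, 138])]
holder_foot [(0.96, [295, 27, 45]), (0.72, [576, -161, 33]), (0.7, [162, -370, 37]), (0.67, [316, -231, 42])]
rack [(0.75, [556, -173, 0])]
well [(0.84, [544, 143, 2]), (0.73, [514, -178, 135])]
well_rim [(0.85, [490, 190, 118]), (0.52, [437, 472, 2])]
purge_top [(0.58, [516, 76, 106])]
wrist [[306.9853954875449, 0.0, 282.03319081012353], [0.0, 306.9853954875449, 205.2113005064356], [0.0, 0.0, 1.0]] [[0.243, 0.97, -0.0, -626.301], [0.936, -0.235, 0.262, -35.419], [0.254, -0.064, -0.965, 378.352], [0.0, 0.0, 0.0, 1.0]]
holder []
holder_grip []
holder_lip []
holder_foot []
rack []
well []
well_rim []
purge_top []
```

View pics/scene0.png

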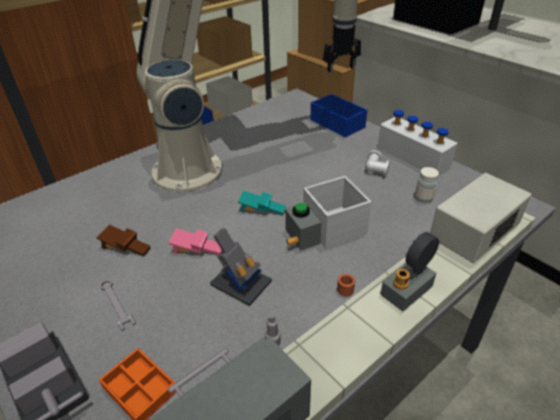

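View pics/side0.png

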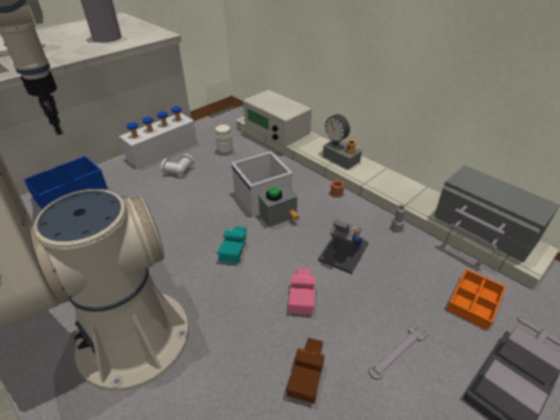

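The scene view shows the grey holder in its rack at about px (235,255), and the side view shows it at (343,235). The well is at (337,210) in the scene view, with its green button at (301,209). The look-alikes are lying flat. I'll move to a hover above the rack.

Call:
move_arm(
  targets=[1,-5.3,-6.8,-1,-3,1,-10.6,-13.6,-2,-6,1,-15.9,-20.4,-2,-9,1,-21.1,-27.1,-2,-12,1,-26.4,-33.9,-2,-15,1,-31.7,-40.7,-2,-18,1,-37,-47.5,-2,-21,1,-42.3,-54.2,-2,-24,1,-47.6,-61,-2,-27,1,-52.9,-67.8,-2,-29],
  squeeze=20,
)

```text
clock: 2.35
eef_pos: [354.5, 147.9, 250.2]
tcp_rot: [3.141, 0.001, -2.879]
contact_force: [1.9, 0.4, -0.2]
opening: 1.001
```

Call:
move_arm(
  targets=[1,0,0,0,0],
)

```text
clock: 2.45
eef_pos: [355.9, 144.8, 250.1]
tcp_rot: [-3.14, 0.001, -2.887]
contact_force: [0.3, 0.7, -0.6]
opening: 0.999
```

Call:
move_arm(
  targets=[1,-0.8,-5,0,0,1,-1.6,-10,0,0,1,-2.5,-15,0,0,1,-3.3,-20,0,0,1,-4.1,-25,0,0,1,-4.9,-30,0,0,1,-5.7,-35,0,0,1,-5.7,-35,0,0,1,-5.7,-35,0,0,1,-5.7,-35,0,0],
)

```text
clock: 3.45
eef_pos: [498.7, -172.6, 249.5]
tcp_rot: [3.141, -0.001, -2.881]
contact_force: [0.2, -0.1, 0.1]
opening: 0.997
```

```bash
cat > h.py <<'E'
from rig import r
import cv2, numpy as np
from scipy.spatial.transform import Rotation as Ro
def T2W(s=None):
    s=s or r.sense(); return Ro.from_euler('xyz',s['tcp_rot']).as_matrix()
def marks(f,names,k=3):
    for t in names: print(t,[(round(m["conf"],2),[round(float(v)) for v in m["position"]]) for m in r.mark_of(f,t)][:k])
def proj(f,P):
    P=np.atleast_2d(P); c=(f["world_to_cam"][:3,:3]@P.T).T+f["world_to_cam"][:3,3]
    p=(f["K"]@c.T).T; return p[:,:2]/p[:,2:]
def delta(target,cur=None):
    s=r.sense(); return (T2W(s).T@(np.array(target)-(s['eef_pos'] if cur is None else cur))/10).round(2)
E
python3 - <<'E'
from h import *
s=r.sense();print(s['clock'],s['eef_pos'],s['tcp_rot'],s['qpos'])
for n in ["wrist","scene","side"]:
    f=r.grab_frame(n); cv2.imwrite(f"pics/{n}1.png",f["img"]); print(n)
    marks(f,["holder","holder_grip","holder_lip","holder_foot","rack","well","well_rim","purge_top"])
E
```

```text
3.45 [ 498.6821597  -172.59739681  249.49195178] [ 3.14053938e+00 -7.61287739e-04 -2.88096974e+00] [-3.36332781e-01  1.83886884e-01  1.81949238e+00  4.87855891e-04
  1.13943513e+00 -2.16795587e+00]
wrist
holder [(0.96, [376, -176, 29]), (0.88, [358, 74, 29]), (0.66, [525, -181, 98])]
holder_grip [(0.89, [391, 90, 10]), (0.88, [401, -156, 11]), (0.61, [508, -178, 137])]
holder_lip [(0.95, [364, -193, 46]), (0.89, [344, 61, 48])]
holder_foot [(0.87, [576, -166, 32]), (0.69, [289, 23, 41]), (0.46, [547, 138, -4])]
rack []
well [(0.89, [546, 142, -2])]
well_rim [(0.17, [653, -510, 0])]
purge_top [(0.8, [520, 70, 105])]
scene
holder [(0.86, [359, 73, 29]), (0.85, [520, -178, 100]), (0.82, [234, -330, 27])]
holder_grip [(0.97, [509, -181, 138]), (0.91, [394, 91, 13]), (0.9, [404, -153, 10])]
holder_lip [(0.78, [363, -193, 44]), (0.71, [527, -178, 73]), (0.68, [346, 60, 39])]
holder_foot [(0.83, [576, -164, 33]), (0.82, [294, 21, 44]), (0.75, [315, -231, 41])]
rack [(0.85, [554, -172, -3])]
well [(0.66, [545, 140, -2])]
well_rim [(0.81, [489, 190, 119]), (0.72, [558, -171, -3])]
purge_top [(0.66, [514, 73, 108]), (0.18, [397, -448, 0])]
side
holder [(0.94, [366, 68, 28]), (0.9, [372, -180, 29]), (0.69, [237, -330, 27])]
holder_grip [(0.96, [260, -316, 14]), (0.88, [511, -180, 140]), (0.66, [403, -153, 16])]
holder_lip [(0.93, [528, -175, 71]), (0.91, [358, -187, 47]), (0.85, [216, -340, 46])]
holder_foot [(0.88, [316, -228, 43]), (0.87, [164, -370, 40]), (0.84, [297, 27, 47])]
rack [(0.71, [554, -175, 0])]
well [(0.59, [545, 143, 1])]
well_rim []
purge_top [(0.63, [515, 76, 107])]
```

View pics/wrist1.png

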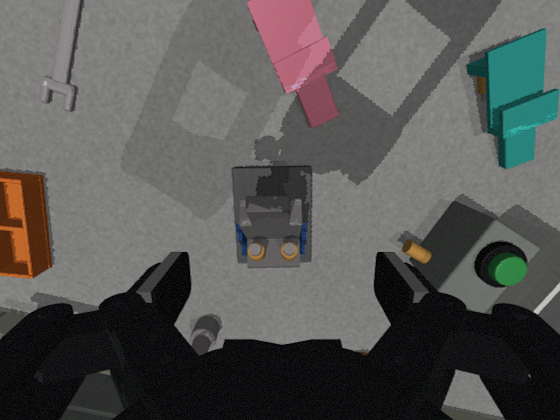

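```bash
cat > fit.py <<'E'
from h import *
from scipy.optimize import minimize
def box(x0,x1,y0,y1,z0,z1): return np.array([[x,y,z] for x in(x0,x1) for y in(y0,y1) for z in(z0,z1)],float)
WELL=[box(-70,70,-35,105,0,120),box(-50,50,-105,-39,0,85)]
RACK=[box(-65,65,-50,50,0,12)]
HOLD=[box(-13,-7,-30,30,-25,8),box(-13,13,-30,30,0,8),box(7,13,-30,30,-85,8),box(7,45,-30,30,-70,-58),box(0,14,-18,18,8,60)]
def Rz(a): return Ro.from_euler('z',a).as_matrix()
def sil(f,boxes,R,t):
    m=np.zeros((420,560),np.uint8)
    for b in boxes:
        p=proj(f,b@R.T+t); cv2.fillConvexPoly(m,cv2.convexHull((p*16).round().astype(np.int32)),1,shift=4)
    return m
E
python3 - <<'E'
from fit import *
fs={n:r.grab_frame(n) for n in ["wrist","scene","side"]}
def get(f,name,xy):
    best=None
    for o in r.outline_of(f,name):
        u=proj(f,[xy])[0].round().astype(int); u=u.clip([3,3],[556,416])
        if o["region"][max(u[1]-9,0):u[1]+9,max(u[0]-9,0):u[0]+9].any(): return o["region"],o["conf"]
    return None,0
W={n:get(f,"well",[510,180,60]) for n,f in fs.items()}
H={n:get(f,"holder",[540,-172,75]) for n,f in fs.items()}
for n in fs: print(n,W[n][1],H[n][1])
Rt=Ro.from_euler('y',-32,degrees=True).as_matrix()
def iou(a,b): return (a&b).sum()/max(1,(a|b).sum())
def costw(p,ns):
    return -sum(iou(sil(fs[n],WELL,Rz(p[2]/100),[p[0],p[1],0])>0,W[n][0]) for n in ns)
def costh(p,ns):
    return -sum(iou(sil(fs[n],HOLD,Rz(p[3]/100)@Rt,p[:3])>0,H[n][0]) for n in ns)
for ns in (["scene","side"],["scene"],["side"]):
    ns=[n for n in ns if W[n][0] is not None]
    o=minimize(costw,[545,141,-25],args=(ns,),method='Nelder-Mead',options=dict(initial_simplex=[[545,141,-25],[555,141,-25],[545,150,-25],[545,141,-15]]));print("well",ns,o.x.round(1),o.fun)
for ns in (["wrist","scene","side"],["scene","side"]):
    ns=[n for n in ns if H[n][0] is not None]
    x0=np.array([523,-178,101,26.]);S=[x0]+[x0+8*np.eye(4)[i] for i in range(4)]
    o=minimize(costh,x0,args=(ns,),method='Nelder-Mead',options=dict(initial_simplex=S));print("hold",ns,o.x.round(1),o.fun)
for n,f in fs.items():
    im=f["img"].copy()
    for b,R,t in ((WELL,Rz(-.25),[545,141,0]),(RACK,Rz(.26),[556,-173,0]),(HOLD,Rz(.26)@Rt,[523,-178,101])):
        for bb in b:
            q=proj(f,bb@R.T+t).round().astype(int)
            for i in range(8):
                for k in(1,2,4):
                    if not i&k: cv2.line(im,tuple(map(int,q[i])),tuple(map(int,q[i|k])),(0,255,255),1)
    cv2.imwrite(f"pics/ov_{n}.png",im if n=="wrist" else cv2.resize(im[150:330,180:400],None,fx=3.3,fy=3.3) if n=="scene" else cv2.resize(im[130:300,200:400],None,fx=3.4,fy=3.4))
E
```

```text
wrist 0.71 0.61
scene 0.75 0.71
side 0.8 0.93
well ['scene', 'side'] [546.3 137.7 -28.3] -1.9170476695108136
well ['scene'] [546.8 134.5 -28.3] -0.9740422859535273
well ['side'] [548.6 140.2 -25.9] -0.949519890260631
hold ['wrist', 'scene', 'side'] [ 525.1 -179.7   99.1   31.9] -2.605522148730201
hold ['scene', 'side'] [ 524.1 -182.3  100.7   32.2] -1.7525548566179987
```

View pics/ov_wrist.png

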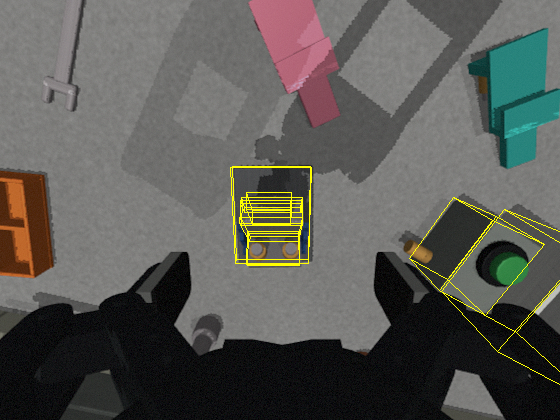

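View pics/ov_scene.png

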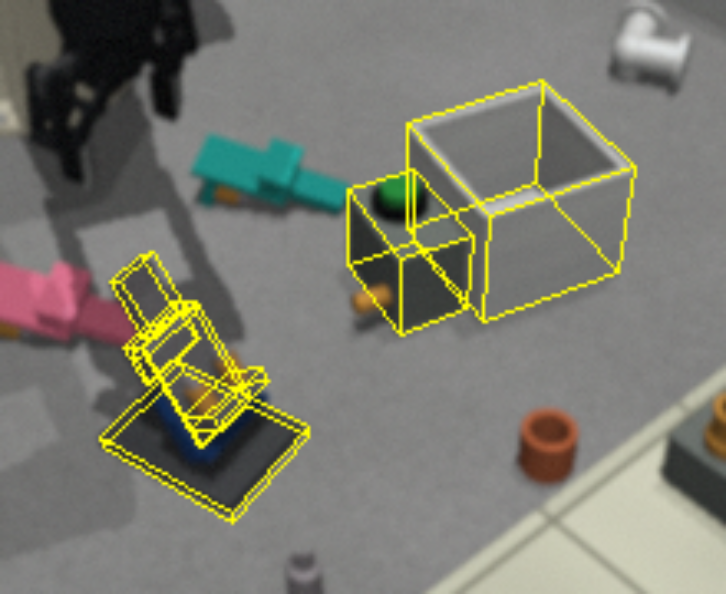

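View pics/ov_side.png

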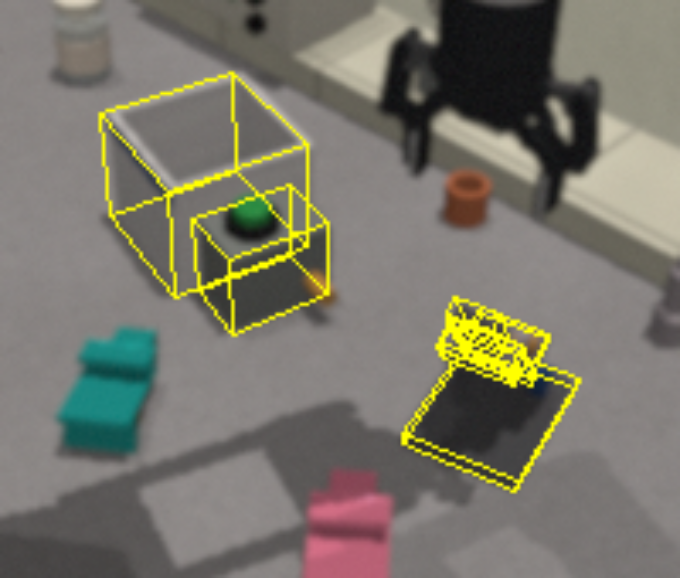

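Every overlay matches to within a few mm. I take the holder origin as (523,-178,101) with yaw 0.26, and the well as (545,141) with yaw -0.25. Next I'll descend onto the tab.

Run:
```python
from h import *
print(delta([509,-181,117]), T2W().round(3).tolist())
```

```text
[-0.76 -0.94 13.28] [[-0.966, -0.257, -0.0], [-0.257, 0.966, 0.0], [0.0, 0.0, -1.0]]
```

Call:
move_arm(
  targets=[1,-0.7,-0.8,3,0,1,-0.8,-0.9,6,0,1,-0.8,-0.9,9,0,1,-0.8,-0.9,11.5,0,1,-0.8,-0.9,13.2,0,1,-0.8,-0.9,13.2,0,1,-0.8,-0.9,13.2,0],
)

```text
clock: 5.95
eef_pos: [509.4, -180.5, 118.1]
tcp_rot: [3.141, -0.0, -2.881]
contact_force: [0.4, 0.0, 0.4]
opening: 0.999
```

Run:
```python
from h import *
for n in ["wrist","side"]:
    f=r.grab_frame(n); im=f["img"]; cv2.imwrite(f"pics/{n}2.png",im if n=="wrist" else cv2.resize(im[130:300,250:450],None,fx=3.4,fy=3.4))
```

```text
(no output)
```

View pics/wrist2.png

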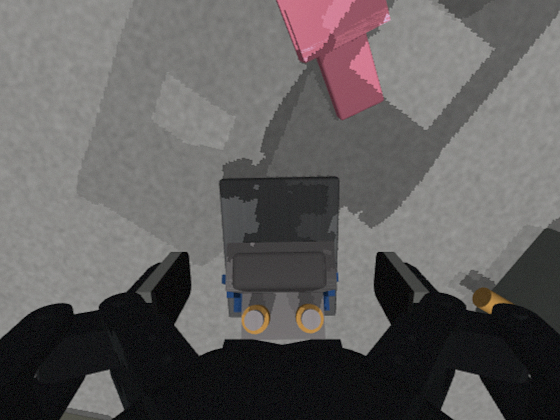

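View pics/side2.png

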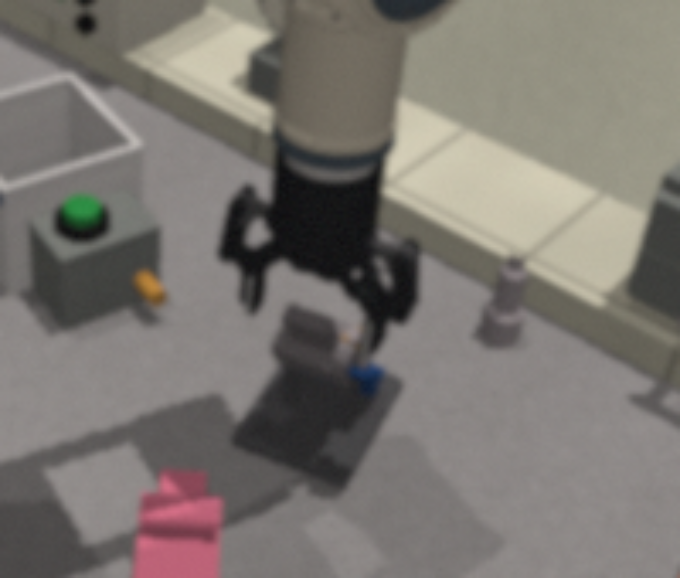

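The tab (px 233–325) is centred between the fingers (mid px 282) and square to the jaws, so I'll close on it.

Call:
move_arm(
  targets=[-1,0,0,0,0,-1,0,0,0,0,-1,0,0,0,0,-1,0,0,0,0,-1,0,0,0,0,-1,0,0,0,0],
  squeeze=25,
)

```text
clock: 6.65
eef_pos: [509.4, -180.6, 118.2]
tcp_rot: [-3.141, 0.0, -2.881]
contact_force: [-1.6, -0.3, 5.7]
opening: 0.42
```

Call:
move_arm(
  targets=[-1,0.27,0,-0.42,0,-1,0.53,0,-0.85,0,-1,1.06,0,-1.7,0,-1,1.6,0,-2.55,0,-1,2.1,0,-3.4,0,-1,2.65,0,-4.25,0,-1,3.2,0,-5.1,0,-1,3.4,0,-6.1,0,-1,3.4,0,-6.1,0],
)

```text
clock: 7.55
eef_pos: [476.5, -189.7, 180.3]
tcp_rot: [-3.141, 0.001, -2.882]
contact_force: [-0.1, -0.8, -1.7]
opening: 0.417
```

Run:
```python
from h import *
s=r.sense(); print(s['eef_pos'],s['contact_force'],s['wrist_torque'],s['opening'])
f=r.grab_frame("scene"); im=f["img"]; cv2.imwrite(f"pics/scene3.png",cv2.resize(im[150:330,150:370],None,fx=3.3,fy=3.3))
marks(f,["holder","holder_grip","holder_lip","holder_foot"])
f=r.grab_frame("side"); im=f["img"]; cv2.imwrite(f"pics/side3.png",cv2.resize(im[130:300,250:450],None,fx=3.4,fy=3.4))
marks(f,["holder","holder_grip","holder_lip","holder_foot"])
```

```text
[ 476.50732479 -189.65968286  180.25626129] [-0.07888415 -0.7818959  -1.68140823] [-0.01285111  0.04833566  0.01622582] 0.4171849851487071
holder [(0.97, [376, -176, 27]), (0.9, [363, 73, 30]), (0.85, [489, -187, 166])]
holder_grip [(0.86, [403, -154, 13]), (0.82, [391, 94, 14]), (0.66, [473, -189, 202])]
holder_lip [(0.9, [495, -184, 138]), (0.82, [214, -341, 44]), (0.8, [361, -194, 47])]
holder_foot [(0.78, [296, 23, 45]), (0.77, [311, -229, 45]), (0.76, [154, -369, 39])]
holder [(0.66, [364, 72, 26]), (0.63, [238, -329, 31]), (0.58, [493, -186, 159])]
holder_grip [(0.88, [478, -190, 196]), (0.88, [402, -155, 13]), (0.8, [393, 94, 14])]
holder_lip [(0.92, [218, -341, 47]), (0.66, [358, -188, 46]), (0.62, [494, -181, 133])]
holder_foot [(0.89, [295, 26, 41]), (0.81, [541, -174, 95]), (0.8, [312, -232, 42])]
```

View pics/scene3.png

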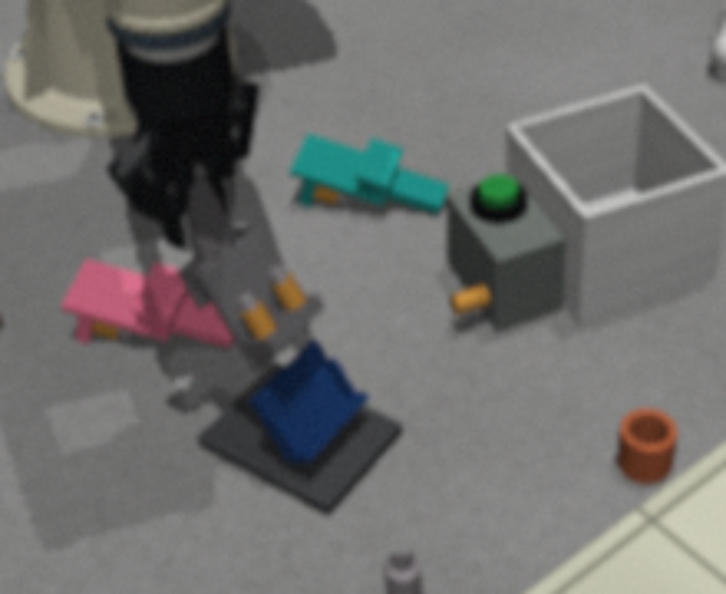

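View pics/side3.png

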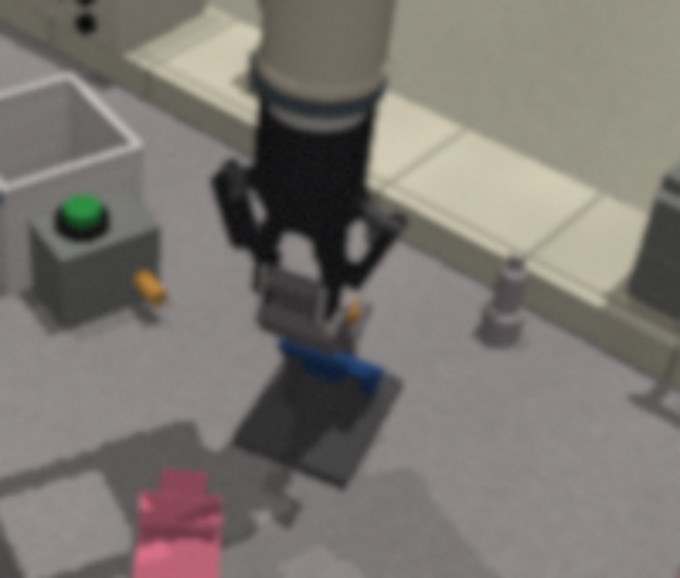

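The holder is out. From the marks, foot (541,-174,95) and grip (478,-190,197), the tilt is still about 32°, so it isn't swinging in the pads. I'll carry it high to above the rim, then use the lip against the wall to turn it upright.

Call:
move_arm(
  targets=[-1,0,0,-2.5,0,-1,0,1,-5.5,2,-1,-0.5,3,-8,5,-1,-1.2,6,-8.5,8,-1,-2,9,-8.5,11,-1,-2.8,12,-8.5,14,-1,-3.5,15,-8.5,17,-1,-4.2,18,-8.5,20,-1,-4.9,21,-8.5,23,-1,-5.6,24,-8.5,26],
)

```text
clock: 9.05
eef_pos: [468.5, 58.4, 263.8]
tcp_rot: [3.142, 0.0, 2.946]
contact_force: [0.4, 1.2, -1.6]
opening: 0.415
```

Run:
```python
from h import *
s=r.sense(); print(s['eef_pos'],s['tcp_rot'],delta([463,198,265]),(2.89-s['tcp_rot'][2])*57.3)
```

```text
[468.47390861  58.3580853  263.77671516] [3.14156168e+00 1.31916284e-05 2.94605351e+00] [ 3.25 13.59 -0.12] -3.2118660075343275
```

Call:
move_arm(
  targets=[-1,0.8,3.4,0,1,-1,1.6,6.8,0,2,-1,2.4,10,0,3,-1,3.0,12.6,0,3.2,-1,3.25,13.6,0,3.2,-1,3.25,13.6,0,3.2,-1,3.25,13.6,3,3.2,-1,3.25,13.6,5,3.2,-1,3.25,13.6,7,3.2,-1,3.25,13.6,7,3.2],
)

```text
clock: 10.05
eef_pos: [461.3, 194.8, 191.5]
tcp_rot: [-3.138, -0.004, 2.891]
contact_force: [-0.5, 0.2, -1.9]
opening: 0.419
```

Run:
```python
from h import *
s=r.sense(); print(s['eef_pos'],s['tcp_rot'])
for n in ["wrist","side","scene"]:
    f=r.grab_frame(n); im=f["img"]
    cv2.imwrite(f"pics/{n}4.png",im if n=="wrist" else cv2.resize(im[100:270,180:380],None,fx=3.4,fy=3.4) if n=="side" else cv2.resize(im[90:260,240:440],None,fx=3.4,fy=3.4))
    marks(f,["holder","holder_grip","holder_lip","holder_foot","well_rim"])
```

```text
[461.34609001 194.80194354 191.49269625] [-3.13829898 -0.00374453  2.8914602 ]
holder [(0.72, [360, 71, 29]), (0.57, [474, 188, 173])]
holder_grip [(0.7, [462, 196, 209])]
holder_lip [(0.61, [342, 61, 48])]
holder_foot [(0.67, [288, 22, 41]), (0.65, [530, 176, 108])]
well_rim [(0.83, [491, 193, 118]), (0.29, [550, -170, 0])]
holder [(0.87, [375, -179, 28]), (0.87, [238, -333, 29]), (0.79, [481, 191, 176])]
holder_grip [(0.91, [404, -154, 13]), (0.81, [464, 197, 216]), (0.59, [390, 96, 9])]
holder_lip [(0.81, [358, -188, 46]), (0.71, [481, 197, 150]), (0.69, [345, 61, 43])]
holder_foot [(0.88, [292, 25, 45]), (0.79, [318, -231, 41]), (0.78, [529, 180, 113])]
well_rim [(0.85, [497, 193, 120])]
holder [(0.88, [362, 69, 30]), (0.87, [375, -175, 27]), (0.67, [475, 194, 180])]
holder_grip [(0.8, [264, -314, 15]), (0.76, [403, -152, 13]), (0.69, [461, 198, 208])]
holder_lip [(0.83, [218, -343, 44]), (0.71, [362, -191, 43]), (0.67, [347, 57, 43])]
holder_foot [(0.92, [298, 21, 43]), (0.82, [314, -234, 39]), (0.65, [157, -371, 39])]
well_rim [(0.88, [491, 190, 116])]
```

View pics/wrist4.png

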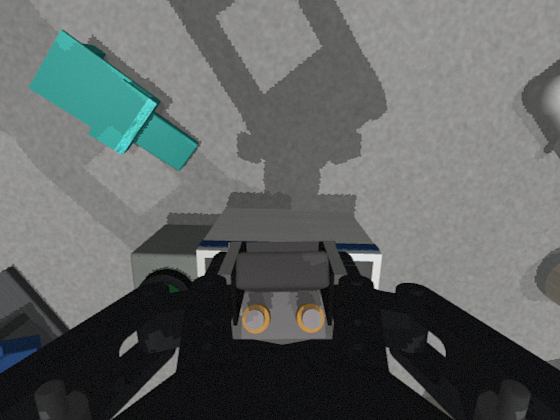

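View pics/side4.png

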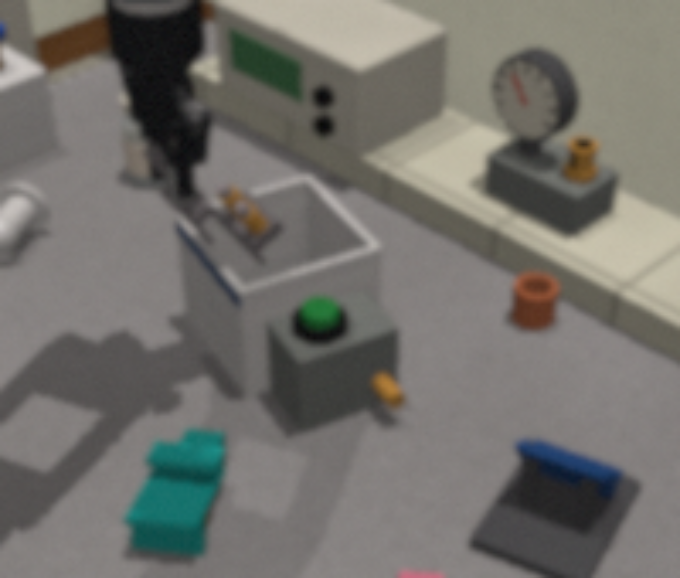

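View pics/scene4.png

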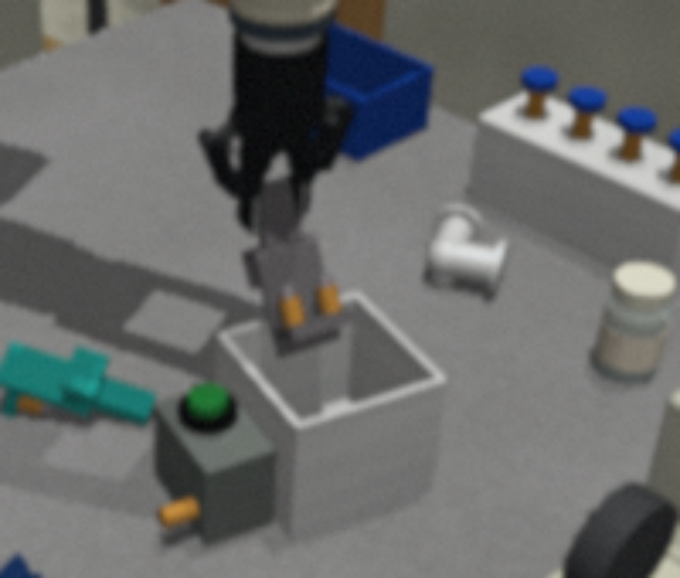

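Run:
```python
from fit import *
f=r.grab_frame("wrist"); s=r.sense(); print(s['eef_pos'],s['tcp_rot'])
im=f["img"].copy()
Rt=Ro.from_euler('y',-32,degrees=True).as_matrix()
yw=s['tcp_rot'][2]-np.pi
org=s['eef_pos']-Rz(yw)@np.array([-13.8,1,17.1]); print("org",org)
big=[]
for b,R,t,c in (([box(-70,70,-35,105,120,120),box(-64,64,-29,99,120,120)],Rz(-.25),[545,141,0],(0,255,255)),(HOLD,Rz(yw)@Rt,org,(0,255,0))):
    for bb in b:
        q=proj(f,bb@R.T+t)
        for i in range(8):
            for k in(1,2,4):
                if not i&k: cv2.line(im,tuple(map(int,q[i].round())),tuple(map(int,q[i|k].round())),c,1)
cv2.imwrite("pics/ov4.png",cv2.resize(im[190:360,180:400],None,fx=3.4,fy=3.4))
cv2.imwrite("pics/ov4b.png",cv2.resize(f["img"][190:360,180:400],None,fx=3.4,fy=3.4))
C=np.array([545,141,120])+Rz(-.25)@[-67,35,0]; print("org rel wall",Rz(-.25).T@(org-C))
```

```text
[462.94594806 196.80157172 193.77704894] [-3.14155340e+00 -6.39316882e-05  2.89234792e+00]
org [476.07284217 192.42839771 176.67704894]
org rel wall [-12.50796862  -2.22323838  56.67704894]
```

View pics/ov4.png

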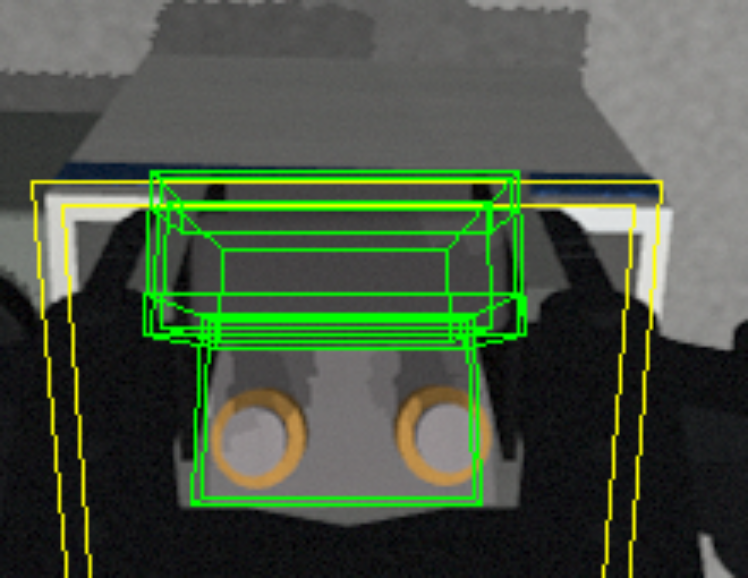

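View pics/ov4b.png

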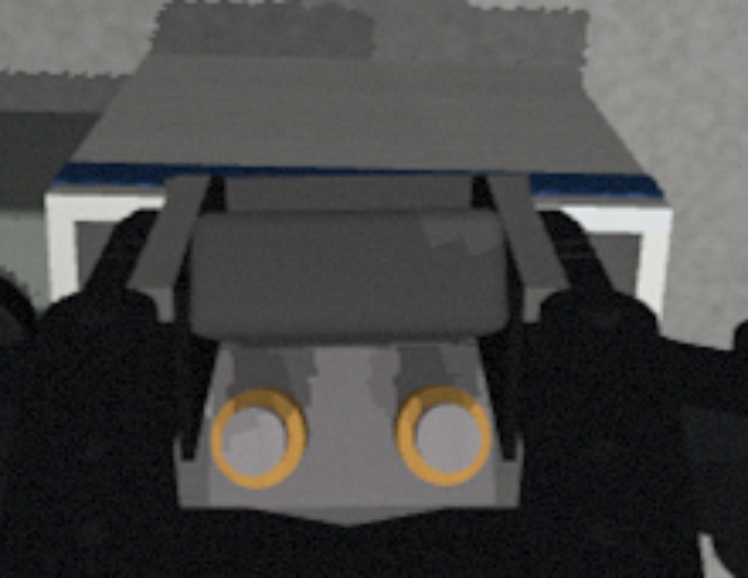

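Run:
```python
from fit import *
f=r.grab_frame("wrist"); s=r.sense()
C=-f["world_to_cam"][:3,:3].T@f["world_to_cam"][:3,3]
yw=s['tcp_rot'][2]-np.pi
print("cam rel tcp in well-ish frame",Rz(yw).T@(C-s['eef_pos']))
for th in (26,32,38):
    Rt=Ro.from_euler('y',-th,degrees=True).as_matrix()
    org=s['eef_pos']-Rz(yw)@np.array([-13.8,1,17.1])
    if th!=32:  # keep pad point fixed
        pad=Rz(yw)@(Ro.from_euler('y',-32,degrees=True).as_matrix()@[9.6,0,41.3])+org
        org=pad-Rz(yw)@Rt@[9.6,0,41.3]
    def pc(x,y,z): return ((proj(f,(Rz(yw)@Rt@np.array([x,y,z],float)+org))[0]-[180,190])*3.4).round()
    for nm,p in dict(tabtop0=(0,18,60),tabtop14=(14,18,60),tabtop0L=(0,-18,60),tabbot0=(0,18,8),lipouterbot=(-13,30,-25),bridgeouter=(-13,30,8),bridgeinR=(13,30,8),shelf=(45,30,-58),shelfL=(45,-30,-58),shelfbotR=(45,30,-70)).items(): print(th,nm,pc(*p))
```

```text
cam rel tcp in well-ish frame [-64.99260119   1.30978555 143.12114586]
26 tabtop0 [488. 217.]
26 tabtop14 [491. 347.]
26 tabtop0L [165. 217.]
26 tabbot0 [445. 227.]
26 lipouterbot [490. 163.]
26 bridgeouter [517. 146.]
26 bridgeinR [522. 310.]
26 shelf [476. 447.]
26 shelfL [196. 447.]
26 shelfbotR [470. 437.]
32 tabtop0 [486. 200.]
32 tabtop14 [491. 328.]
32 tabtop0L [167. 200.]
32 tabbot0 [445. 249.]
32 lipouterbot [489. 200.]
32 bridgeouter [516. 169.]
32 bridgeinR [523. 333.]
32 shelf [480. 502.]
32 shelfL [192. 502.]
32 shelfbotR [473. 495.]
38 tabtop0 [484. 185.]
38 tabtop14 [491. 309.]
38 tabtop0L [169. 185.]
38 tabbot0 [445. 272.]
38 lipouterbot [489. 238.]
38 bridgeouter [515. 193.]
38 bridgeinR [525. 356.]
38 shelf [484. 559.]
38 shelfL [187. 559.]
38 shelfbotR [477. 556.]
```

Comparing the holder and the wall in the same wrist picture, the wall is about 3.4 mm farther along +x than I assumed. It is also turned about 1.2° relative to the holder, whose tilt is still 32°. I'll correct for both and lower the lip about 8 mm below the rim.

Call:
move_arm(
  targets=[-1,-0.15,0,0.5,0.6,-1,-0.28,0.2,1,1.2,-1,-0.28,0.2,1.6,1.2,-1,-0.28,0.2,2.2,1.2,-1,-0.28,0.2,2.8,1.2,-1,-0.28,0.2,3.4,1.2,-1,-0.28,0.2,3.8,1.2,-1,-0.28,0.2,4,1.2,-1,-0.28,0.2,4,1.2],
  squeeze=20,
)

```text
clock: 11.95
eef_pos: [466.1, 198.0, 153.5]
tcp_rot: [-3.141, -0.0, 2.871]
contact_force: [-0.5, 0.3, -1.0]
opening: 0.42
```

Run:
```python
from h import *
s=r.sense(); print(s['eef_pos'],s['tcp_rot'],s['contact_force'],s['wrist_torque'])
for n in ["wrist","side"]:
    f=r.grab_frame(n); im=f["img"]
    cv2.imwrite(f"pics/{n}5.png",cv2.resize(im[190:360,180:400],None,fx=3.4,fy=3.4) if n=="wrist" else cv2.resize(im[130:230,210:330],None,fx=6,fy=6))
```

```text
[466.05571097 197.95904533 153.52389764] [-3.14130031e+00 -3.34258451e-04  2.87136998e+00] [-0.45946194  0.26726472 -0.98181953] [ 0.02061642  0.07983689 -0.01045099]
```

View pics/wrist5.png

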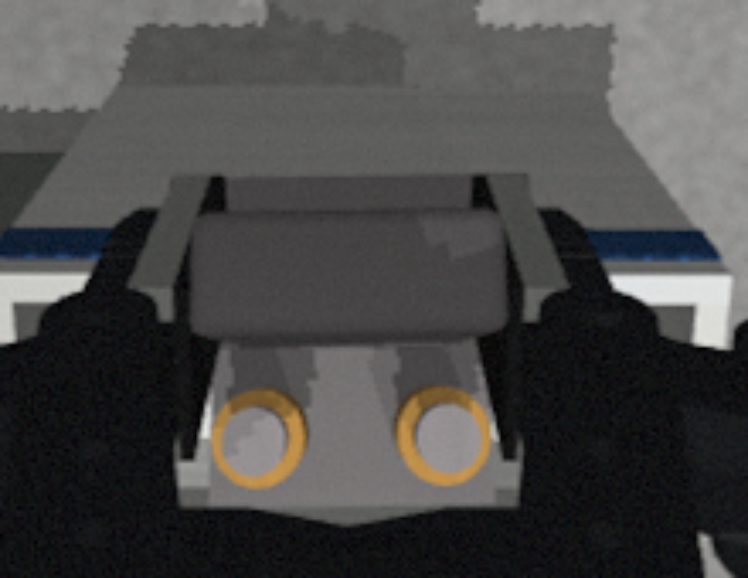

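View pics/side5.png

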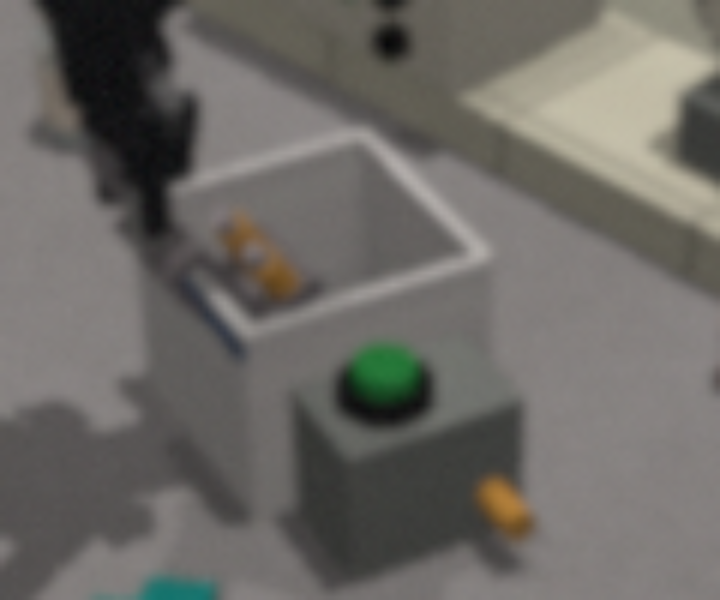

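Run:
```python
from fit import *
f=r.grab_frame("wrist"); s=r.sense(); yw=s['tcp_rot'][2]-np.pi
for px in ((0,276),(355,274),(730,274)):
    u=np.array([px[0]/3.4+180,px[1]/3.4+190,1]); d=f["world_to_cam"][:3,:3].T@np.linalg.inv(f["K"])@u
    C=-f["world_to_cam"][:3,:3].T@f["world_to_cam"][:3,3]; P=C+d*(120-C[2])/d[2]
    print(P.round(1),"rel tcp",(Rz(yw).T@(P-s['eef_pos'])).round(1))
```

```text
[474.9 129.9 120. ] rel tcp [ 26.4 -63.5 -34. ]
[492.2 193.9 120. ] rel tcp [ 26.    2.8 -34. ]
[510.8 261.3 120. ] rel tcp [ 26.   72.8 -34. ]
```

Call:
move_arm(
  targets=[-1,-0.3,0,0,0,-1,-0.5,0,0,0,-1,-0.8,0,0.1,0,-1,-1.0,0,0.15,0,-1,-1.2,0,0.2,0,-1,-1.4,0,0.2,0,-1,-1.4,0,0.2,0],
)

```text
clock: 12.8
eef_pos: [479.8, 194.1, 151.7]
tcp_rot: [-3.141, -0.0, 2.871]
contact_force: [-3.0, 1.5, -0.4]
opening: 0.417
```

Run:
```python
from h import *
s=r.sense(); print(s['eef_pos'],s['tcp_rot'],s['contact_force'],s['wrist_torque'])
f=r.grab_frame("wrist"); im=f["img"]
cv2.imwrite(f"pics/wrist6.png",cv2.resize(im[190:360,180:400],None,fx=3.4,fy=3.4))
```

```text
[479.82679914 194.10262021 151.68452606] [-3.14130256e+00 -6.55528181e-05  2.87125880e+00] [-3.00740156  1.53734862 -0.36266148] [0.11524173 0.70484594 0.00533192]
```

View pics/wrist6.png

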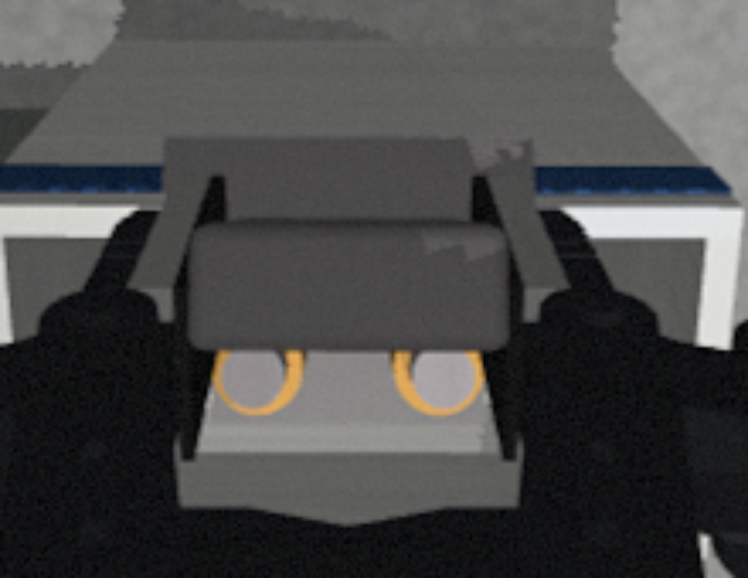

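The holder is pivoting upright in the pads with only 3 N of contact force. I'll continue.

Call:
move_arm(
  targets=[-1,-0.3,0,0.1,0,-1,-0.6,0,0.15,0,-1,-0.9,0,0.2,0,-1,-1.2,0,0.25,0,-1,-1.5,0,0.3,0,-1,-1.8,0,0.3,0,-1,-1.8,0,0.3,0],
)

```text
clock: 13.55
eef_pos: [497.4, 189.4, 148.6]
tcp_rot: [3.142, 0.0, 2.871]
contact_force: [-2.3, 0.8, -2.4]
opening: 0.411
```

```bash
cat > look.py <<'E'
import sys
from h import *
s=r.sense(); print(s['clock'],s['eef_pos'],s['tcp_rot'],s['contact_force'],s['wrist_torque'])
k=sys.argv[1]
f=r.grab_frame("wrist"); im=f["img"]
cv2.imwrite(f"pics/wrist{k}.png",cv2.resize(im[190:360,180:400],None,fx=3.4,fy=3.4))
if len(sys.argv)>2:
    f=r.grab_frame("side"); im=f["img"]; cv2.imwrite(f"pics/side{k}.png",cv2.resize(im[110:230,210:350],None,fx=5,fy=5)); marks(f,["holder","holder_grip","holder_lip","holder_foot"])
    f=r.grab_frame("scene"); im=f["img"]; cv2.imwrite(f"pics/scene{k}.png",cv2.resize(im[120:250,270:410],None,fx=4.5,fy=4.5)); marks(f,["holder","holder_grip","holder_lip","holder_foot"])
E
python3 look.py 7
```

```text
13.55 [497.44354483 189.38331511 148.59210215] [3.14158094e+00 2.28111072e-04 2.87123591e+00] [-2.29234812  0.81832396 -2.3726383 ] [0.19820496 0.48775118 0.04296571]
```

View pics/wrist7.png

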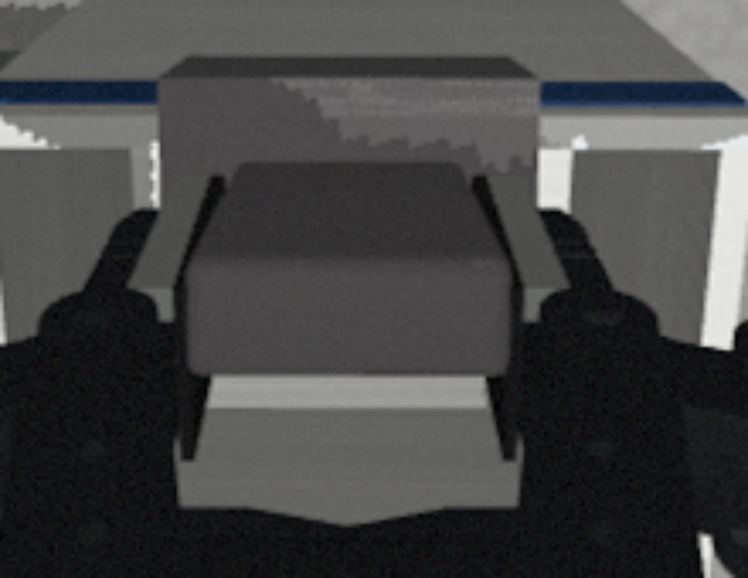

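Call:
move_arm(
  targets=[-1,-0.25,0,0.05,0,-1,-0.5,0,0.1,0,-1,-0.75,0,0.15,0,-1,-0.9,0,0.2,0,-1,-0.9,0,0.2,0],
)

```text
clock: 14.1
eef_pos: [506.1, 187.0, 146.8]
tcp_rot: [3.141, 0.0, 2.871]
contact_force: [-2.6, 1.6, -0.3]
opening: 0.417
```

```bash
python3 look.py 8 all
```

```text
14.1 [506.05827823 187.02139328 146.8181234 ] [3.14147091e+00 4.23422056e-04 2.87127764e+00] [-2.62388021  1.63231396 -0.31261549] [ 0.23656542  0.57868977 -0.01172906]
holder [(0.89, [237, -328, 30]), (0.74, [366, 70, 28]), (0.69, [376, -179, 29])]
holder_grip [(0.94, [262, -315, 13]), (0.77, [507, 187, 166]), (0.67, [403, -151, 15])]
holder_lip [(0.97, [346, 60, 42]), (0.89, [216, -340, 47]), (0.74, [359, -190, 46])]
holder_foot [(0.86, [295, 24, 47]), (0.85, [509, 186, 44]), (0.61, [441, 472, 1])]
holder [(0.94, [490, 189, 129]), (0.76, [360, 72, 32]), (0.68, [376, -176, 29])]
holder_grip [(0.92, [264, -316, 16]), (0.83, [389, 96, 14]), (0.81, [501, 192, 168])]
holder_lip [(0.94, [487, 192, 106]), (0.75, [360, -195, 42]), (0.72, [216, -342, 45])]
holder_foot [(0.95, [507, 182, 43]), (0.9, [296, 23, 44]), (0.89, [154, -372, 38])]
```

View pics/wrist8.png

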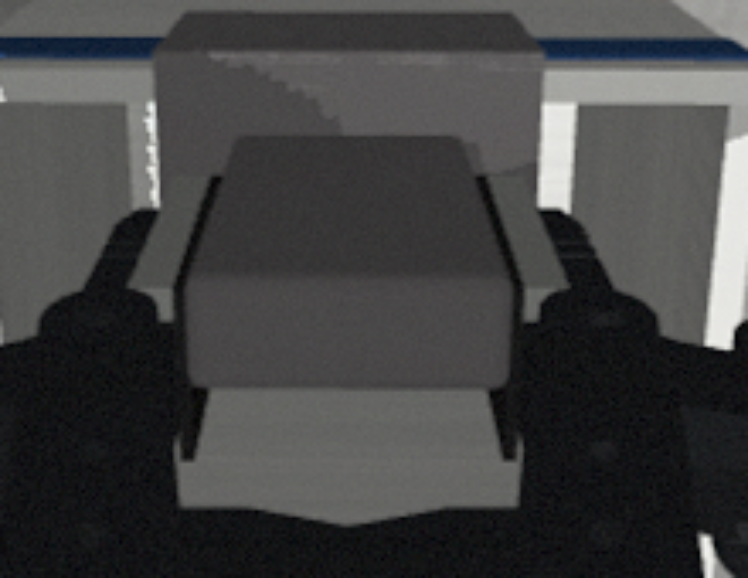

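View pics/side8.png

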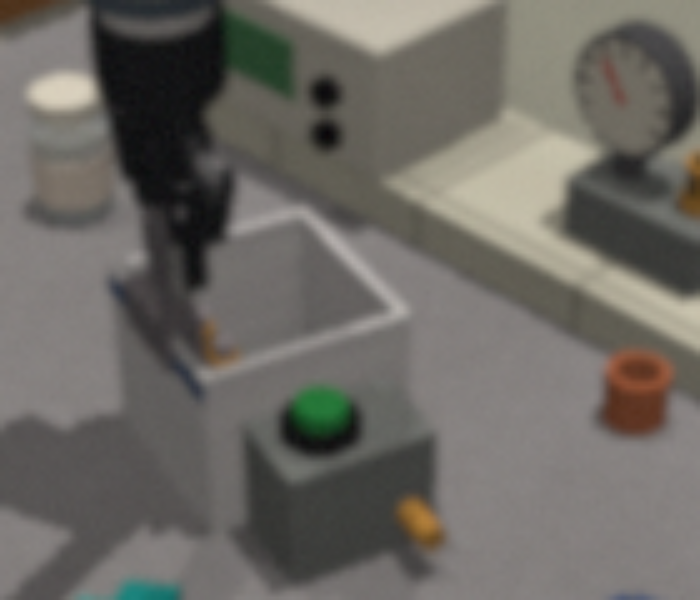

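View pics/scene8.png

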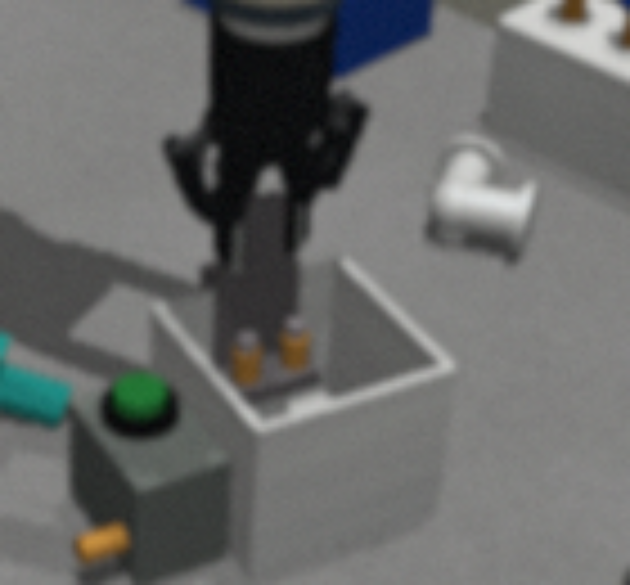

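```bash
cat > th.py <<'E'
from fit import *
from scipy.optimize import least_squares
def fitth(rows):
    f=r.grab_frame("wrist"); s=r.sense(); yw=s['tcp_rot'][2]-np.pi
    pts=dict(t0=(0,60),t14=(14,60),b0=(0,8),br=(-13,8),lip=(-13,-25))
    def res(p):
        R=Rz(yw)@Ro.from_euler('y',-p[2],degrees=True).as_matrix(); org=s['eef_pos']+Rz(yw)@[p[0],0,p[1]]
        return [((proj(f,R@np.array([pts[k][0],0,pts[k][1]],float)+org)[0][1]-190)*3.4-v) for k,v in rows.items()]
    o=least_squares(res,[0,-20,2]); print("dx,dz,theta",o.x.round(2),"res",np.round(o.fun,1),"org z",s['eef_pos'][2]+o.x[1])
    C=-f["world_to_cam"][:3,:3].T@f["world_to_cam"][:3,3]
    return f,s,yw,C
def edge(f,s,yw,C,row,z=120,col=355):
    u=np.array([col/3.4+180,row/3.4+190,1]); d=f["world_to_cam"][:3,:3].T@np.linalg.inv(f["K"])@u
    P=C+d*(z-C[2])/d[2]; print("edge rel tcp",(Rz(yw).T@(P-s['eef_pos'])).round(1))
E
python3 - <<'E'
from th import *
a=fitth(dict(t0=272,t14=389,b0=137,br=53,lip=12))
edge(*a,60,col=60); edge(*a,102,col=60)
E
```

```text
dx,dz,theta [ -9.06 -20.18   2.8 ] res [ 0.7  0.3 -3.5 -0.1  2.5] org z 126.6284618049544
edge rel tcp [-17.4 -47.2 -26.8]
edge rel tcp [ -9.9 -47.7 -26.8]
```

The holder is nearly upright. The fit gives a tilt of 2.8° with the bridge underside at z of about 126.6. I'll turn it the rest of the way, back off to centre the channel on the wall, and lower slowly.

Call:
move_arm(
  targets=[-1,-0.2,0,0,0,-1,-0.38,0,0,0,-1,-0.38,0,0,0,-1,-0.1,0,0,0,-1,0.05,0,0,0,-1,0.05,0,0.2,0,-1,0.05,0,0.35,0,-1,0.05,0,0.4,0,-1,0.05,0,0.4,0],
)

```text
clock: 15.6
eef_pos: [505.3, 187.2, 142.7]
tcp_rot: [-3.141, 0.0, 2.871]
contact_force: [0.7, 0.8, -1.3]
opening: 0.417
```

```bash
python3 look.py 9
```

```text
15.6 [505.27540107 187.16254367 142.69285012] [-3.14149922e+00  4.51804735e-05  2.87140949e+00] [ 0.67180452  0.82546737 -1.32036831] [-0.00038561 -0.01302393  0.02265145]
```

View pics/wrist9.png

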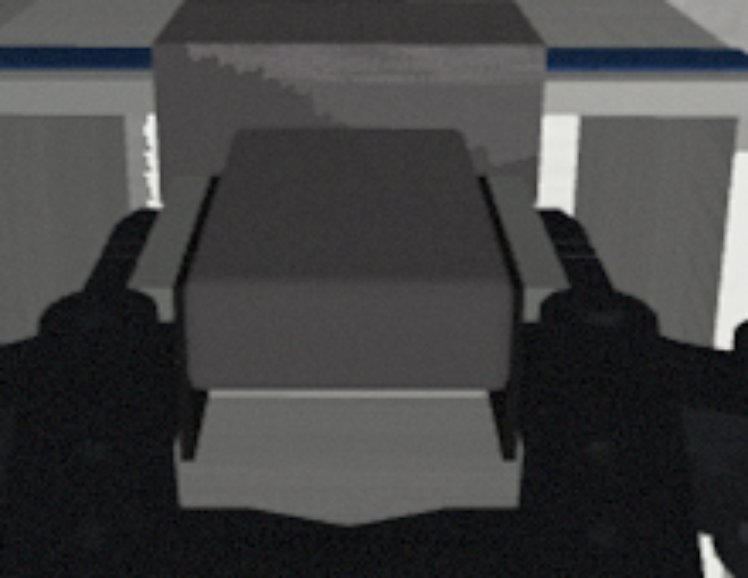

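Call:
move_arm(
  targets=[-1,0,0,0.06,0,-1,0,0,0.12,0,-1,0,0,0.16,0,-1,0,0,0.2,0,-1,0,0,0.24,0,-1,0,0,0.24,0],
)

```text
clock: 16.25
eef_pos: [505.2, 187.2, 140.3]
tcp_rot: [-3.142, -0.0, 2.871]
contact_force: [-0.0, -0.0, -0.9]
opening: 0.42
```

Run:
```python
from th import *
s=r.sense(); print(s['contact_force'],s['wrist_torque'])
f=r.grab_frame("wrist"); cv2.imwrite(f"pics/wrist10.png",cv2.resize(f["img"][190:360,180:400],None,fx=3.4,fy=3.4))
```

```text
[-0.039525   -0.00803792 -0.86897718] [ 0.00579386  0.01333408 -0.01550861]
```

View pics/wrist10.png

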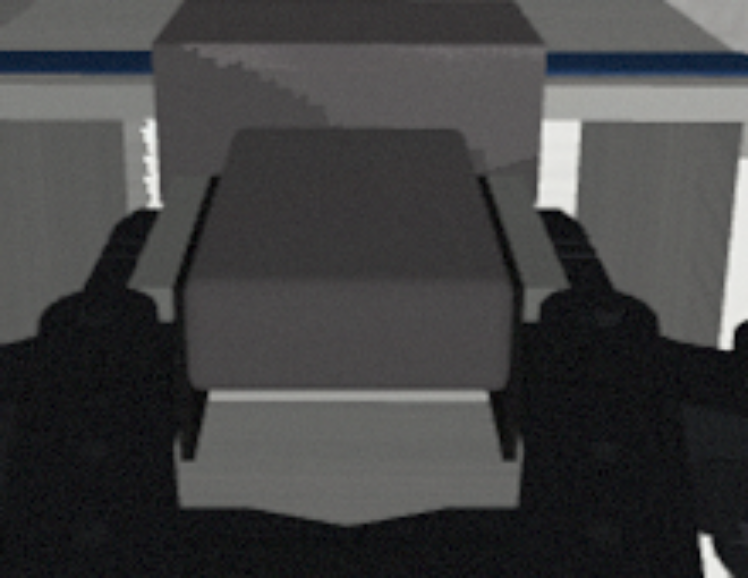

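Call:
move_arm(
  targets=[-1,0,0,0.04,0,-1,0,0,0.08,0,-1,0,0,0.12,0,-1,0,0,0.12,0],
)

```text
clock: 16.7
eef_pos: [505.2, 187.2, 139.1]
tcp_rot: [-3.141, -0.0, 2.871]
contact_force: [0.4, 0.6, -1.7]
opening: 0.414
```

Call:
move_arm(
  targets=[-1,0,0,0.04,0,-1,0,0,0.08,0,-1,0,0,0.12,0,-1,0,0,0.12,0],
)

```text
clock: 17.1
eef_pos: [505.3, 187.2, 138.7]
tcp_rot: [3.141, 0.0, 2.871]
contact_force: [-1.8, -0.5, 6.9]
opening: 0.418
```

```bash
python3 look.py 11 all
python3 - <<'E'
from th import *
fitth(dict(t0=277,t14=388,b0=129,br=43))
E
```

```text
17.1 [505.32034469 187.22567206 138.65495302] [3.14148757e+00 2.15829163e-04 2.87138109e+00] [-1.78767534 -0.5250801   6.90088265] [-0.22645865  0.54026857 -0.04149232]
holder [(0.94, [364, 70, 30]), (0.84, [376, -179, 29]), (0.66, [239, -332, 31])]
holder_grip [(0.95, [262, -316, 14]), (0.75, [390, 94, 13]), (0.74, [506, 191, 160])]
holder_lip [(0.73, [217, -340, 48]), (0.71, [359, -189, 45]), (0.69, [482, 198, 94])]
holder_foot [(0.94, [161, -372, 38]), (0.91, [315, -231, 44]), (0.86, [295, 28, 48])]
holder [(0.95, [236, -330, 28]), (0.8, [362, 72, 28]), (0.74, [376, -174, 28])]
holder_grip [(0.75, [499, 188, 157]), (0.68, [404, -152, 14]), (0.59, [390, 94, 11])]
holder_lip [(0.97, [346, 57, 41]), (0.7, [359, -193, 43]), (0.61, [502, 191, 157])]
holder_foot [(0.9, [313, -231, 42]), (0.87, [294, 22, 44]), (0.86, [502, 188, 35])]
dx,dz,theta [-10.43 -20.87   0.89] res [-1.2  1.3 -3.2  2.9] org z 117.80802519531808
```

View pics/wrist11.png

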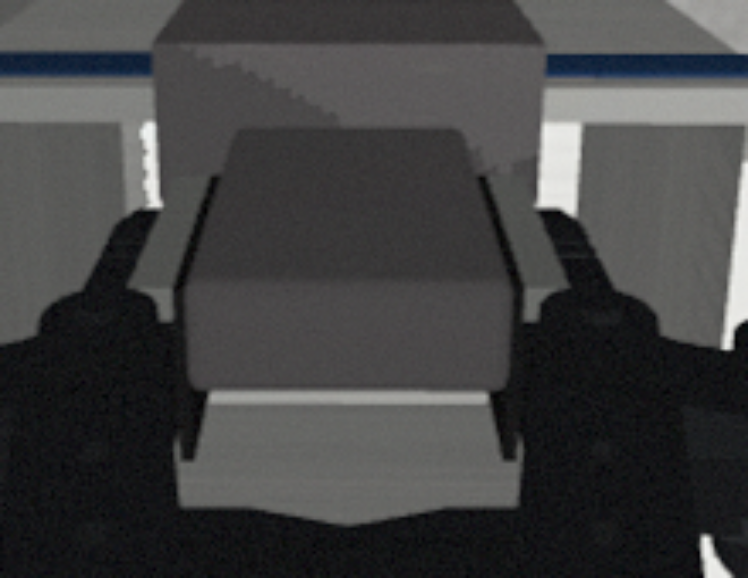

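View pics/side11.png

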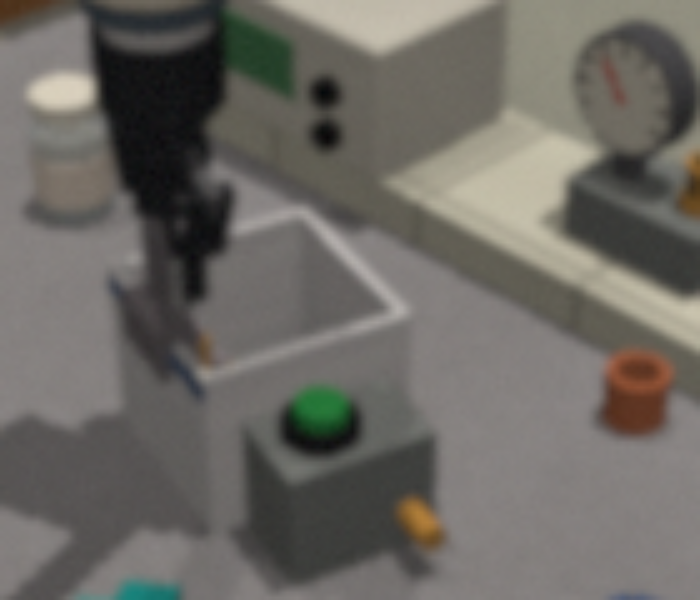

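The bridge is on the rim: 7 N upward, grip mark at z of about 158 as expected, tilt about 1°. I'll ease the push and let go.

Call:
move_arm(
  targets=[-1,0,0,-0.1,0,-0.1,0,0,-0.1,0,0,0,0,-0.1,0,0.2,0,0,-0.1,0,0.5,0,0,-0.1,0,0.8,0,0,-0.1,0,0.8,0,0,-0.1,0],
)

```text
clock: 18.4
eef_pos: [505.2, 187.2, 139.0]
tcp_rot: [-3.142, 0.0, 2.871]
contact_force: [-0.6, 0.5, 0.9]
opening: 0.903
```

Call:
move_arm(
  targets=[0.8,0,0,-1,0,0.8,0,0,-3,0,0.8,0,0,-6,0,0.8,0,0,-9,0,0.8,0,0,-11,0,0.8,0,0,-11,0],
)

```text
clock: 19.0
eef_pos: [506.9, 187.8, 252.8]
tcp_rot: [3.138, 0.005, 2.871]
contact_force: [0.7, -0.0, -0.4]
opening: 0.902
```

```bash
python3 look.py 12 all
python3 - <<'E'
from h import *
for n in ["scene","side","wrist"]:
    f=r.grab_frame(n); marks(f,["purge_top","well_rim","holder_grip"],2)
    if n=="wrist": cv2.imwrite("pics/wrist12f.png",f["img"])
E
```

```text
19.0 [506.92064186 187.83471545 252.80056997] [3.1381412  0.00481792 2.8713255 ] [ 0.71192931 -0.009812   -0.35668721] [-0.03401318  0.04476381 -0.04859707]
holder [(0.72, [235, -334, 31]), (0.68, [377, -180, 28]), (0.64, [366, 71, 30])]
holder_grip [(0.92, [506, 189, 157]), (0.83, [262, -315, 12]), (0.82, [402, -152, 12])]
holder_lip [(0.89, [483, 194, 92]), (0.69, [218, -340, 48]), (0.66, [358, -193, 44])]
holder_foot [(0.86, [292, 23, 46]), (0.86, [162, -371, 41]), (0.83, [498, 188, 36])]
holder [(0.89, [364, 75, 28]), (0.82, [492, 188, 122]), (0.73, [235, -333, 25])]
holder_grip [(0.97, [265, -316, 15]), (0.95, [404, -155, 12]), (0.76, [499, 188, 160])]
holder_lip [(0.96, [484, 195, 97]), (0.95, [218, -343, 43]), (0.83, [345, 57, 40])]
holder_foot [(0.91, [499, 187, 34]), (0.9, [314, -231, 41]), (0.84, [298, 22, 41])]
purge_top [(0.48, [512, 72, 112])]
well_rim [(0.64, [489, 191, 115]), (0.49, [438, 474, -1])]
holder_grip [(0.93, [263, -314, 12]), (0.85, [390, 93, 12])]
purge_top [(0.6, [517, 77, 108]), (0.33, [546, 144, 4])]
well_rim [(0.7, [494, 191, 122]), (0.34, [395, -450, 0])]
holder_grip [(0.8, [261, -315, 13]), (0.76, [390, 95, 16])]
purge_top [(0.91, [520, 74, 105])]
well_rim []
holder_grip [(0.7, [499, 191, 156]), (0.68, [390, 91, 13])]
```

View pics/wrist12f.png

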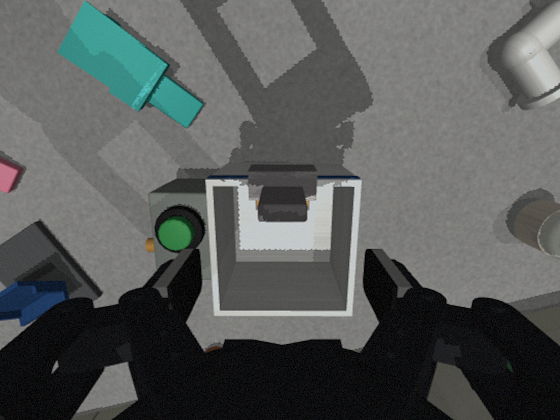

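View pics/side12.png

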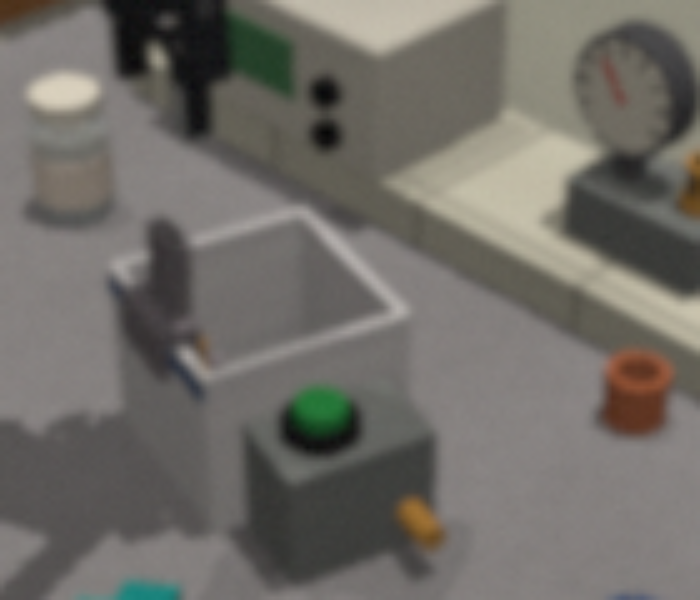

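View pics/scene12.png

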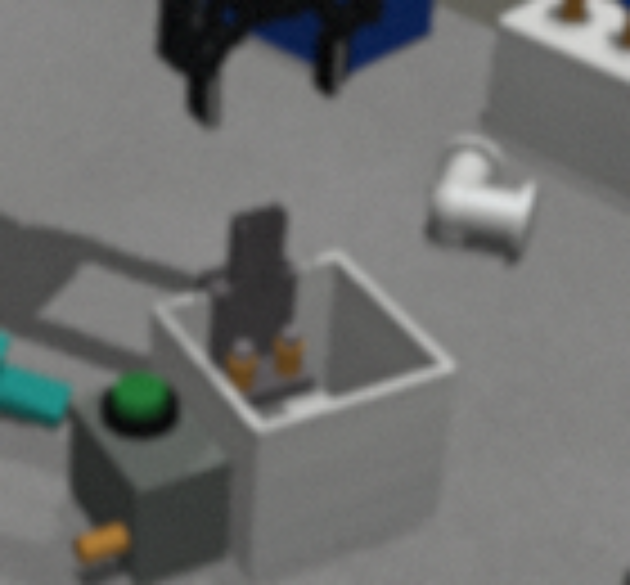

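The holder hangs upright, lip outside and both plugs inside the well. Its grip mark is at (502,189,158), lip at z of about 94 and foot at about 35, all as expected for a seated bridge at 120. Next is the button at about (516,74,108).

Call:
move_arm(
  targets=[0.8,-0.8,-2.1,0,0,-1,-1.6,-4.2,0,0,-1,-2.4,-6.4,0,0,-1,-3.3,-8.5,0,0,-1,-4.1,-10.6,0,0,-1,-4.1,-10.6,3,0,-1,-4.1,-10.6,6,0,-1,-4.1,-10.6,8,0,-1,-4.1,-10.6,8,0,-1,-4.1,-10.6,8,0],
)

```text
clock: 21.15
eef_pos: [516.6, 74.1, 169.3]
tcp_rot: [-3.141, -0.0, 2.871]
contact_force: [0.4, -0.8, 0.2]
opening: 0.0
```

Run:
```python
from h import *
s=r.sense(); print(s['clock'],s['eef_pos'],s['opening'],s['contact_force'])
for n in ["scene","side","wrist"]:
    f=r.grab_frame(n); marks(f,["purge_top"],2); im=f["img"]
    p=proj(f,s['eef_pos'])[0]; q=proj(f,[516,74,108])[0]; print(n,p.round(),q.round())
    a,b=np.clip(p.astype(int)-[70,60],0,[420,300])
    im=im.copy(); cv2.circle(im,tuple(map(int,q.round())),1,(0,0,255),-1)
    cv2.imwrite(f"pics/{n}13.png",cv2.resize(im[b:b+120,a:a+140],None,fx=4.5,fy=4.5) if n!="wrist" else im)
```

```text
21.15 [516.5758809   74.14199622 169.34341486] 0.0001363722018514825 [ 0.35159167 -0.80514873  0.21457932]
purge_top [(0.52, [512, 73, 110]), (0.37, [492, 190, 119])]
scene [302. 188.] [301. 205.]
purge_top [(0.52, [516, 77, 110])]
side [272. 172.] [273. 189.]
purge_top [(0.97, [520, 74, 106])]
wrist [279. 253.] [279. 216.]
```

View pics/wrist13.png

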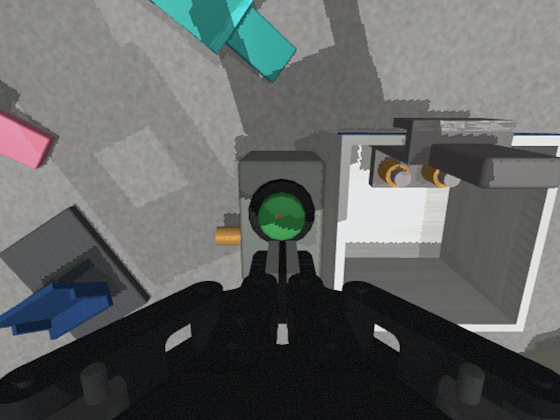

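View pics/scene13.png

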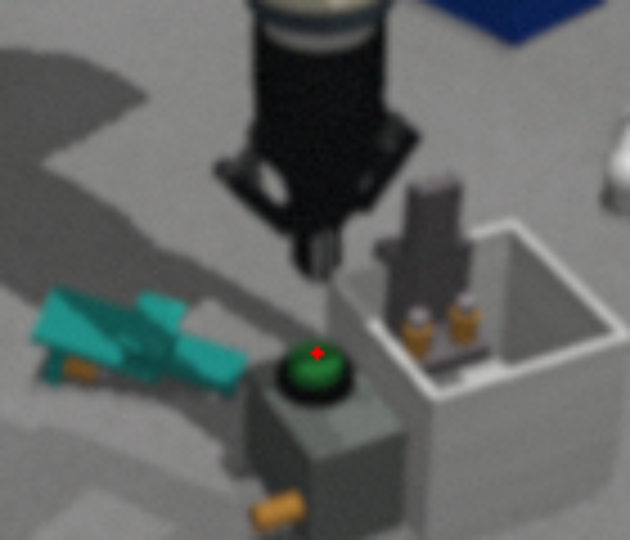

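View pics/side13.png

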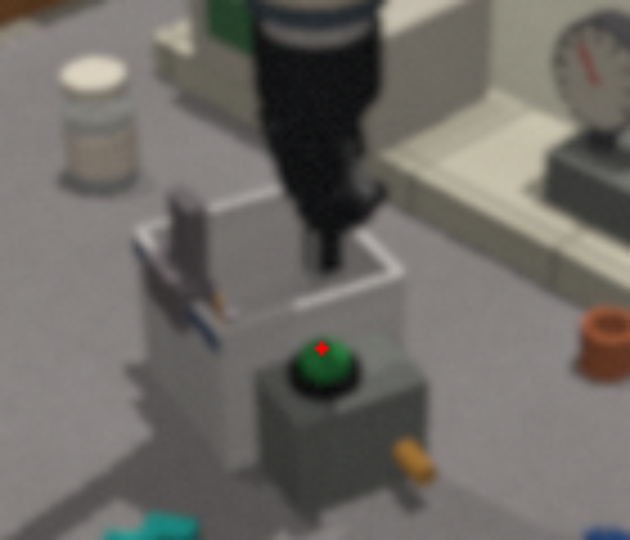

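The shut fingers are centred over the button, as the red predicted point at px (279,216) in the wrist view shows. I'll press slowly.

Call:
move_arm(
  targets=[-1,0,0,2,0,-1,0,0,4,0,-1,0,0,5.5,0,-1,0,0,5.9,0,-1,0,0,6.1,0,-1,0,0,6.3,0,-1,0,0,6.5,0,-1,0,0,6.6,0,-1,0,0,6.6,0],
)

```text
clock: 22.35
eef_pos: [516.8, 74.2, 103.4]
tcp_rot: [3.141, 0.001, 2.871]
contact_force: [-1.3, 0.2, 3.7]
opening: 0.002
```

Call:
move_arm(
  targets=[-1,0,0,0.1,0,-1,0,0,0.2,0,-1,0,0,0.3,0,-1,0,0,0.3,0],
)

```text
clock: 22.75
eef_pos: [516.9, 74.2, 100.9]
tcp_rot: [3.141, 0.001, 2.871]
contact_force: [-3.6, -0.6, 13.4]
opening: 0.003
```

The force is 13 N at TCP z 100.9, well above the 5 N spring, so the button has bottomed. I'll hold briefly, then retreat.

Call:
move_arm(
  targets=[-1,0,0,0.05,0,-1,0,0,0.05,0,-1,0,0,0.05,0],
)

```text
clock: 23.05
eef_pos: [516.9, 74.2, 100.8]
tcp_rot: [3.141, 0.001, 2.871]
contact_force: [-5.0, -0.4, 19.7]
opening: 0.002
```

Call:
move_arm(
  targets=[-1,0,0,-0.5,0,-1,0,0,-1.5,0,-1,0,0,-4,0,-1,0,0,-8,0,-1,0,0,-12,0,-1,0,0,-14,0,-1,0,0,-14,0],
)

```text
clock: 23.75
eef_pos: [518.1, 74.3, 242.9]
tcp_rot: [3.139, 0.005, 2.871]
contact_force: [0.3, -0.3, 0.4]
opening: 0.003
```

```bash
python3 look.py 14 all
python3 - <<'E'
from h import *
f=r.grab_frame("scene"); cv2.imwrite("pics/scene_end.png",f["img"])
marks(f,["purge_top","elbow","ferrule","probe_plug","jar","wrench","plug_tray"],1)
f=r.grab_frame("wrist"); cv2.imwrite("pics/wrist_end.png",f["img"]); print(r.sense()['contact_force'],r.sense()['qvel'])
E
```

```text
23.75 [518.1444225   74.32710157 242.87613492] [3.13940751 0.00518738 2.87136434] [ 0.31624791 -0.25087151  0.41857585] [ 0.00501157 -0.00125691 -0.01227788]
holder [(0.85, [496, 192, 121]), (0.85, [373, -181, 29]), (0.74, [236, -329, 32])]
holder_grip [(0.96, [266, -314, 10]), (0.73, [404, -156, 14]), (0.69, [505, 190, 156])]
holder_lip [(0.86, [218, -343, 48]), (0.83, [482, 193, 95]), (0.65, [359, -189, 46])]
holder_foot [(0.91, [317, -230, 44]), (0.83, [164, -372, 40]), (0.69, [293, 26, 45])]
holder [(0.9, [358, 72, 32]), (0.77, [375, -178, 28]), (0.59, [237, -333, 24])]
holder_grip [(0.92, [391, 90, 10]), (0.83, [402, -152, 13]), (0.71, [504, 192, 159])]
holder_lip [(0.74, [347, 54, 43]), (0.69, [217, -342, 50]), (0.67, [364, -195, 43])]
holder_foot [(0.92, [298, 23, 42]), (0.9, [501, 186, 33]), (0.77, [154, -372, 40])]
purge_top [(0.52, [513, 71, 111])]
elbow [(0.79, [439, 473, -1])]
ferrule [(0.5, [488, 190, 120])]
probe_plug [(0.8, [745, -216, -2])]
jar [(0.79, [646, 488, 4])]
wrench [(0.6, [398, -449, -3])]
plug_tray [(0.69, [651, -512, 3])]
[-0.01924849 -0.28202374  0.17373593] [-0.00053409  0.00030163 -0.00026106 -0.00030524  0.00142908 -0.00109257]
```

View pics/scene_end.png

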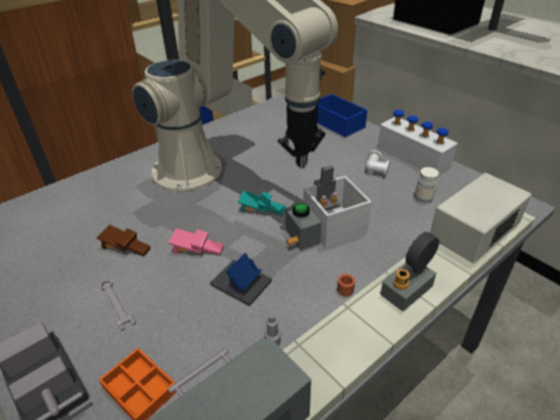

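View pics/side14.png

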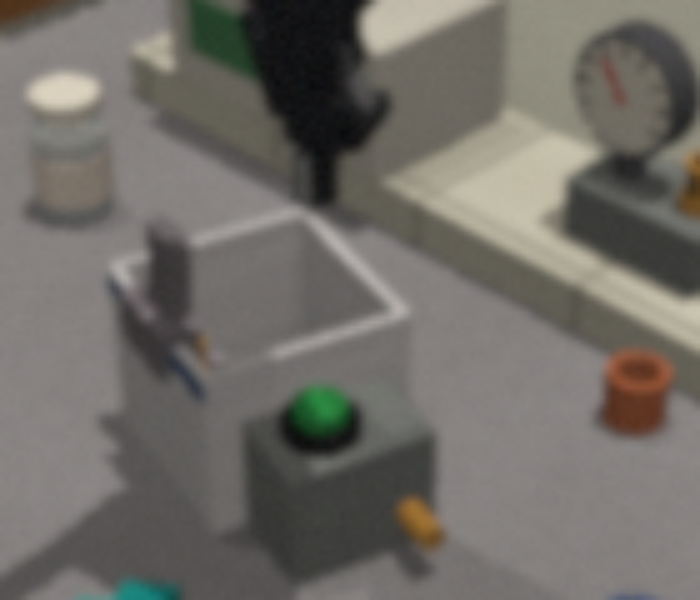

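The holder hangs on the striped wall at side px (165,310), the green button is back up at (320,410), and the other things look unmoved. The robot touches nothing, so I'll hand the job in.

```bash
python3 -c "
from rig import r
print(r.sign_off(), r.sense()['clock'])"
```

```text
the job is handed in; nothing more can be done
the job is handed in; nothing more can be done
```

I hung the grey holder on the blue-striped wall of the well, let go of it, then pressed and released the purge button, and handed the job in at about 24 s.

- **Hanging the holder:** I drew it out of the rack along its slope and used its lip against the wall to turn it upright in the fingers (about 3 N). I lowered it in sub-millimetre steps until it rested on the rim with about 7 N, then opened the gripper.
- **Pressing the button:** The shut fingers pushed it to z ≈ 100.8 mm with 13–20 N, well above the 5 N spring, so it was fully down. It was back up in the last pictures.
- **Holder, last check:** It hangs upright with the lip outside and both plugs inside the well. The marks read grip z ≈ 158, lip z ≈ 95 and foot z ≈ 33, which fits a bridge seated at 120 mm.
- **Other things, last check:** Everything else looks unmoved in the pictures, and the robot touched nothing.
- **Disagreements:** The network's one "ferrule" mark at the end landed on the well rim, but the pictures show the ferrule where it started. The cameras also differed by 3–5 mm on where the wall stands, so I measured it relative to the holder in the wrist picture.

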